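# Clamp the rack on the tube shaker and set its speed

### The arm

A 6-joint arm with a two-finger parallel gripper is mounted at the origin on the work surface. World frame = base frame: x ahead of the robot, y to its left, z up, the work surface at z = 0. Lengths are in m, angles in rad, forces in N, time in s.
With the tool pointing down it reaches from about 0.35 to 0.775 m from the base axis. Payload 7.3 kg.
Tool frame: the origin (TCP) lies between the finger pads; the fingertips stand 25 mm ahead of it and the grasp point (between the pads) lies 6 mm ahead of it; z points along the fingers, y is the line along which they close (so a half turn about z gives the same grasp; the last joint's range is limited). The gripper opens to 92 mm and grips with 3 to 60 N. Pads are 19 mm wide; open, the fingers measure 130 mm over their backs; the gripper's body (75 mm by 190 mm) begins 47 mm behind the grasp point.
Start: joints at [-1.479, 0.342, 1.524, -0, 1.275, -0.146], TCP at [0.124, -0.51, 0.252] pointing down, gripper open.
Joint ranges: [-2.53, 2.53], [-0.77, 2.02], [0.04, 2.7], [-1, 4.14], [0.28, 2.66], [-3.11, 3.11]. Speed limits (rad/s): [2.57, 2.57, 3.14, 3.14, 3.14, 3.14].

### API

Orientations are given as a unit quaternion [x, y, z, w].
In Python, from station import arm, vision, order gives the robot as it stands. The module is installed in compiled form; this text tells all that it offers.
- The arm moves only by the tool carry_out, never from a script. Its argument "plan" is a list of rows, each a list of 7 numbers: the turn, a rotation vector about the world's x, y, z as a fraction of full scale, then the shift along the world's x, y, z as a fraction of full scale, then the closure, from -1 (fully open) to 1 (shut). In form: [[ax, ay, az, dx, dy, dz, gripper], ...]. A call has 1 to 20 rows; each row is the pose to reach, as a shift and turn from the pose commanded when the call began; what a row does not reach only later rows make up. Full scale, the value 1, is 40 cm for a shift and 90 degrees for a turn. A row lasts 1/12 s, in which the tool goes at most 41.7 mm and 7.16 degrees, less where a joint would pass 70% of its speed; a pose out of reach is approached as far as the arm can. A call with a number of a shift or a turn outside -1 to 1 is refused whole. A call with a gripper value outside its range is refused whole. The fingers move at their own pace and stop on an object; "force" is the grip in N (left out, the last holds). Time passes only in rows, so rows that repeat a pose let the fingers close. It gives the time, the measured TCP pose, the force, the opening and the grip force at its end, in the units of the state.
- arm.observe(): the state, without advancing time (a new reading comes with each control period).
- vision.capture(name): name is "scene" or "top" or "wrist"; returns a dict with "color" (420x560x3 uint8, red, green, blue), "z_map" (420x560 float32, m along the optical axis (not along the pixel's ray), 0 where there is no reading), "camera_matrix" (3x3 intrinsics, pixels), "T" (4x4, takes a point from camera to world coordinates). Camera axes: x right, y down, z forward; pixel columns grow to the right and rows downward; lengths in m; the calibration is good to about 2 mm. A picture is of the moment at which its call begins.
- order.close_job(): hands the job in; it is judged then, once.
The state is a dict: "time_s": time; "q": joint angles; "dq": joint speeds; "tau": joint torques, N m; "position": TCP position; "tool_rot": TCP orientation; "force": force on the tool from outside, world axes, zero at the start; "ft_torque": the same for the moment, N m; "grip_width": opening from 0.0 (shut) to 1.0 (fully open); "grasp_force": force on a finger pad.
Only numpy, scipy, OpenCV 4.12 (cv2) and the standard library are available. Lean on these libraries where they do the work, as an engineer would, in place of code of your own. Each camera call takes 0.05 s, during which the arm holds its last target. There are 200 camera calls.

### The job

Get the tube shaker ready to run: with the driver from its stand, turn both slotted clamp screws on the rack plate clockwise until they are fully home against their stops. Put the driver back upright, fully down in its stand, and only then turn the black speed dial by hand so that its pointer lines up with the single raised index bar on the collar around it. Never touch the screws with the gripper itself, and leave the other things on the bench where they are.

Things in the scene. Friction and masses are not known exactly. Their poses are not given: they have to be found in the camera images.
- shaker: Fixed white tube shaker, 260 (x) by 220 (y) mm, deck 70 mm above the bench; origin: centre of underside, dial at the -x end (x -78, y 0). On the deck an aluminium rack plate (150 x 210 mm, top at 82 mm) with a grey tube rack in its middle (x 0 to 110, y -50 to 50 mm, caps up to 127 mm high) and a clamp screw either side of it (x 35, y +83 left and -83 right)
- screw_left (a joint): angle of the left (+y) clamp screw, rad, grows clockwise seen from above; 0 = loose (slot along the shaker's x), stop at 1.571 = fully home (slot along the shaker's y); starts between 0 and 0.4. Stiff (about 0.06 N m), stays where it is left
- screw_right (a joint): angle of the right clamp screw, same meaning and range, its own start
- screw_left_slot (a point): centre of the left screw's slot, at the head's top face, 94 mm above the bench; turns with the screw: x along the slot, z up. Steel head 28 mm in diameter, 12 mm high, with a straight slot right across it 6 mm wide and 8 mm deep (mouth flared to 9 mm over the top 1.5 mm); same after half a turn
- screw_right_slot (a point): the same point of the right screw
- driver: Flat-blade driver upright in its stand, 116 mm long, 100 g. Origin: blade tip; z up along it. Blade 13 mm wide (x), 3 mm thick (y), lowest 12 mm; round shaft 13 mm thick from 12 to 62 mm; collar disc 30 mm across from 62 to 66 mm rests on the stand; black handle from 66 to 116 mm, 32 (x) by 20 mm (y): grip across y, 91 mm above the tip. Half a turn about z makes no difference
- stand: Fixed grey block 70 x 70 x 70 mm with a square hole 18 mm wide right through its middle (mouth flared to 24 mm over 3 mm). Origin: centre of its underside. With the driver fully down its blade tip is 8 mm above the origin; any yaw of the driver will do
- dial (a joint): angle of the speed dial, rad, grows clockwise seen from above; free between 0 and 2.4; at 0 its pointer points to the shaker's -y; starts between 0.1 and 0.4. Stays where it is left
- dial_grip (a point): on the dial's axis at grip height, 96 mm above the bench; turns with the dial, x towards the pointer. Black bar knob: bar 44 mm long (x), 14 mm wide (y), from 79 to 105 mm above the bench; its pointer is the end with the small metal nose and the white line on top
- index_mark (a point): top of the raised black index bar (14 x 5 mm, 4 mm high) on the rim of the fixed flat aluminium collar (84 mm across, top 74 mm above the bench) round the dial; its x points outwards from the dial's axis through the bar. The dial is right when its x and this x point the same way (0.5 to 1.5 rad clockwise of the start)
- jar: bystander: closed jar, 64 mm in diameter, 85 mm high, origin at its foot
- marker: bystander: black marker pen 130 mm long lying on the bench, origin underneath its middle
- swab_tube: bystander: clear swab tube 111 mm long with an 18 mm cap, lying on the bench, origin underneath its middle
- beaker: bystander: clear plastic beaker, 64 mm in diameter, 70 mm high, origin at its foot
- tip_tray: bystander: white divided tray 120 x 85 x 40 mm, origin underneath its middle
- tape: bystander: roll of paper tape 90 mm in diameter, 22 mm high, origin underneath its middle
Not all that is in view belongs to the job. There is more than one size of the driver; the one meant has the size given above. What is shaped like the stand but blue or red is not meant.

How it is judged:
On the way, in this order (a step that is already met when the one before it is completed fails the run):
1. both clamp screws are turned fully home (value of joint each of screw_left, screw_right above 1.4 rad), for 0.2 s.
2. the driver is back in its stand, upright, fully down and let go (horizontal distance between driver and stand below 0.008 m and z of driver in the frame of stand below 0.013 m and angle between driver's own z axis and vertical below 0.08 rad and contact force between the fingers and driver below 0.1 N), for 0.2 s.
3. the dial's pointer is on the index bar (angle between the x axis of dial_grip and the x axis of index_mark, either way round below 0.11 rad), for 0.2 s.
At the end, for the whole second after the job is handed in: both screws within 10 degrees of their stops (joint over 1.40 rad), the driver at rest and upright (within 0.08 rad) in its stand, fully down (tip no more than 13 mm above the stand's foot, within 8 mm of its middle), the dial at rest with its pointer within 0.11 rad (6 degrees) of the index bar (all of step 1 and horizontal distance between driver and stand below 0.008 m and z of driver in the frame of stand below 0.013 m and angle between driver's own z axis and vertical below 0.08 rad and angle between the x axis of dial_grip and the x axis of index_mark, either way round below 0.11 rad and linear speed of driver below 0.02 m/s and velocity of joint dial between -0.05 and 0.05 rad/s); the robot touches nothing.
It fails at once if the gripper or arm itself touches a screw (contact force between any of the fingers, the arm and screw_left above 1 N or contact force between any of the fingers, the arm and screw_right above 1 N).
It fails at once if a bystander is moved by more than 40 mm (distance of any of jar, marker, swab_tube, beaker, tip_tray, tape from where it was at the start of the episode above 0.04 m).
It also fails if it takes over 72 s, if anything falls off the work surface, if the arm or the gripper's body presses on something with over 40 N, if the wrist force passes 120 N, or if a joint passes its speed limit or range.

## Working session

There is one attempt and no reset: what is moved stays moved. The work goes in short steps, Python scripts to look and compute and a tool call to move; the robot and the scene stay as the last step left them, time stands still between calls to the robot, and variables do not carry over. Pictures are saved under pics/ and viewed, at most 10 in all, crops included, and the job is handed in when it is done.

Besides the shell and the picture viewer there is one more tool, called after ">>>" in YAML: its name, and indented under it one key for each argument. carry_out: Moves the arm, as the interface text tells. Shift numbers are shares of 40 cm and turn numbers shares of 90 degrees, none past 1 either way. Its arguments: {"type":"object","properties":{"plan":{"type":"array"},"force":{"type":"number"}},"required":["plan"]}

```bash
mkdir -p pics
cat > h.py <<'E'
import numpy as np, cv2
from station import arm, vision, order
def cap(n,fn=None):
    c=vision.capture(n); np.savez(''+(fn or n)+'.npz',**c)
    cv2.imwrite('pics/'+(fn or n)+'.png',c['color'][...,::-1]); return c
def load(n): return dict(np.load(''+n+'.npz'))
def ray(c,u,v):
    K=c['camera_matrix'];T=c['T'];d=T[:3,:3]@np.linalg.solve(K,[u,v,1.]);return T[:3,3],d
def onz(c,u,v,z):
    o,d=ray(c,u,v);return o+d*(z-o[2])/d[2]
def pt(c,u,v):
    o,d=ray(c,u,v);return o+d*c['z_map'][int(round(v)),int(round(u))]
def tri(c1,p1,c2,p2):
    o1,d1=ray(c1,*p1);o2,d2=ray(c2,*p2)
    A=np.stack([d1,-d2],1);s=np.linalg.lstsq(A,o2-o1,rcond=None)[0]
    a=o1+s[0]*d1;b=o2+s[1]*d2;return (a+b)/2,np.linalg.norm(a-b)
def proj(c,P):
    T=c['T'];p=T[:3,:3].T@(np.asarray(P)-T[:3,3]);q=c['camera_matrix']@p;return q[:2]/q[2]
def crop(c,u0,v0,u1,v1,s,fn):
    cv2.imwrite('pics/'+fn+'.png',cv2.resize(c['color'][v0:v1,u0:u1,::-1],None,fx=s,fy=s,interpolation=cv2.INTER_CUBIC))
E
python3 - <<'E'
from h import *
np.set_printoptions(precision=4,suppress=True)
for n in('scene','top'):
    c=cap(n);print(n,c['T'],c['camera_matrix'][0,0])
print(arm.observe())
E
```

```text
scene [[ 0.3176  0.7307 -0.6043  1.2208]
 [ 0.9482 -0.2506  0.1953 -0.1776]
 [-0.0087 -0.635  -0.7724  0.8553]
 [ 0.      0.      0.      1.    ]] 421.73123353569207
top [[-0.0297 -0.9868  0.1592  0.3824]
 [-0.9996  0.0297 -0.0024  0.0501]
 [-0.0024 -0.1592 -0.9872  1.3399]
 [ 0.      0.      0.      1.    ]] 543.0650378227497
{'time_s': 0.1, 'q': array([-1.479 ,  0.3427,  1.5249, -0.    ,  1.2754, -0.146 ]), 'dq': array([-0.0004, -0.0019, -0.0033, -0.0016,  0.0001, -0.0019]), 'tau': array([  0.0017, -43.2005, -24.4694,   0.0718,   0.0526,  -0.    ]), 'position': array([ 0.1237, -0.5099,  0.2511]), 'tool_rot': array([ 0.9929,  0.1186,  0.    , -0.0007]), 'force': array([-0.5601,  0.4354, -0.5161]), 'ft_torque': array([-0.021 , -0.0252,  0.002 ]), 'grasp_force': 0.0, 'grip_width': 0.9983706297308672}
```

View pics/top.png

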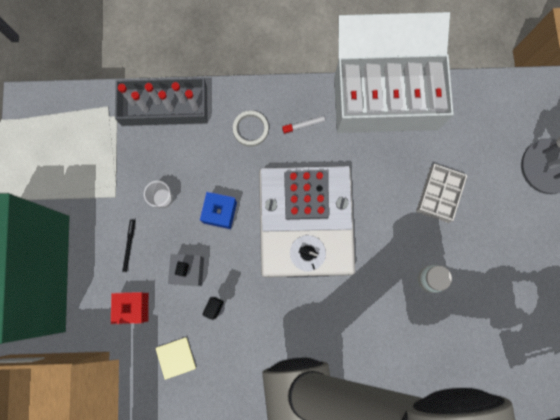

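View pics/scene.png

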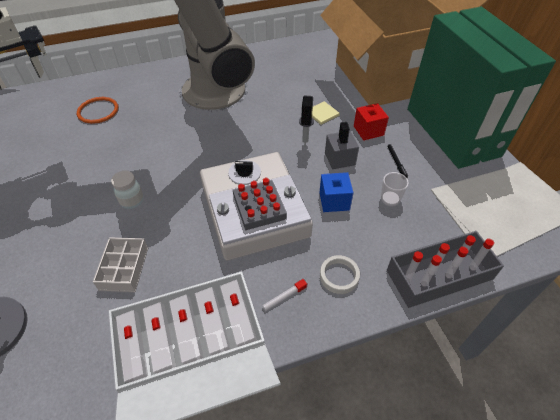

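The top view shows the shaker at about (307,220), with its dial at (308,252) and screws at (271,205) and (342,203). Driver candidates are the one in the grey block, top (182,268) / scene (344,133), and a second upright one standing elsewhere, top (213,308) / scene (306,108). Stand candidates are grey (187,269), blue (219,210) and red (129,308). I pick the driver in the grey stand and will check it in a close crop.

Run:
```python
from h import *
s=load('scene');t=load('top')
a=cv2.resize(s['color'][85:185,290:390,::-1],(396,396),interpolation=cv2.INTER_CUBIC)
b=cv2.resize(t['color'][240:330,160:250,::-1],(396,396),interpolation=cv2.INTER_CUBIC)
cv2.imwrite('pics/c1.png',np.hstack([a,b]))
crop(t,252,155,362,285,4.5,'c2')
for n,c,l in(('t',t,[(182,268),(213,306),(195,262),(219,210),(271,205),(342,203),(308,252),(300,262)]),('s',s,[(344,128),(307,100),(335,140),(290,190),(223,208)])):
    for p in l: print(n,p,pt(c,*p).round(4))
```

```text
t (182, 268) [0.445  0.262  0.1236]
t (213, 306) [0.3604 0.1892 0.1627]
t (195, 262) [0.4604 0.24   0.0762]
t (219, 210) [ 5.928e-01  1.909e-01 -5.000e-04]
t (271, 205) [0.5873 0.06   0.0863]
t (342, 203) [ 0.5868 -0.1059  0.0881]
t (308, 252) [ 0.4736 -0.0212  0.1043]
t (300, 262) [ 0.4534 -0.0036  0.0711]
s (344, 128) [0.4574 0.2596 0.123 ]
s (307, 100) [0.3603 0.1907 0.1609]
s (335, 140) [0.4412 0.2464 0.0711]
s (290, 190) [0.5824 0.0643 0.0819]
s (223, 208) [ 0.5879 -0.1049  0.0861]
```

View pics/c1.png

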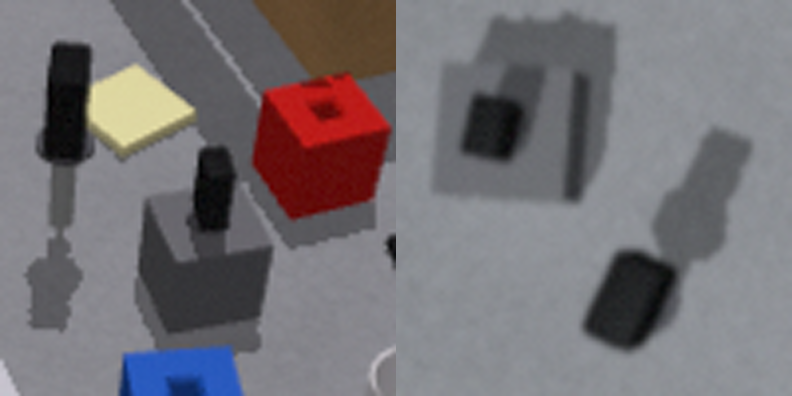

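View pics/c2.png

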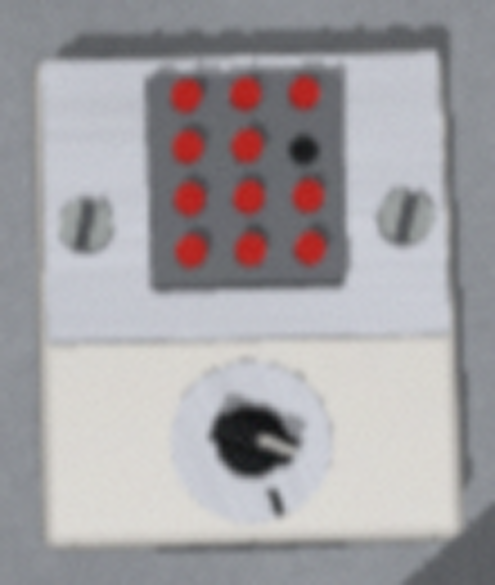

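The crop shows the driver in the grey stand topping out at about 124 mm (8 + 116), so it is the right one. The free-standing one is bigger, about 162 mm, and I'll keep clear of it. On the shaker crop both slots are about 15° cw of shaker x, the pointer is lower right and the index bar is at crop (278,503). Next I move over the shaker for wrist views.

>>> carry_out:
  plan:
    - [0,0,1,0.8,1,0.4,-1]
    - [0,0,1,0.8,1,0.4,-1]
    - [0,0,1,0.8,1,0.4,-1]
    - [0,0,1,0.8,1,0.4,-1]
    - [0,0,1,0.8,1,0.4,-1]
    - [0,0,1,0.8,1,0.4,-1]
    - [0,0,1,0.8,1,0.4,-1]
    - [0,0,1,0.8,1,0.4,-1]
    - [0,0,1,0.8,1,0.4,-1]
    - [0,0,1,0.8,1,0.4,-1]
    - [0,0,1,0.8,1,0.4,-1]
    - [0,0,1,0.8,1,0.4,-1]
    - [0,0,1,0.8,1,0.4,-1]
    - [0,0,1,0.8,1,0.4,-1]
    - [0,0,1,0.8,1,0.4,-1]
    - [0,0,1,0.8,1,0.4,-1]
    - [0,0,1,0.8,1,0.4,-1]

```text
time_s: 1.52
position: [0.443, -0.111, 0.4111]
tool_rot: [0.619, 0.785, -0.0, -0.001]
force: [0.6, -0.7, -0.7]
grip_width: 1.001
grasp_force: 0.0
```

Run:
```python
from h import *
c=cap('wrist','w1');print(c['T'].round(4),c['camera_matrix'].round(1))
for n,P in dict(L=(.587,.06,.094),R=(.587,-.106,.094),dial=(.474,-.023,.105),drv=(.45,.261,.124)).items(): print(n,proj(c,P).round(0))
```

```text
[[ 0.9722  0.2247  0.0659  0.4255]
 [ 0.2341 -0.9314 -0.2787 -0.0344]
 [-0.0013  0.2864 -0.9581  0.5432]
 [ 0.      0.      0.      1.    ]] [[376.9   0.  276.5]
 [  0.  376.9 206.7]
 [  0.    0.    1. ]]
L [440.  43.]
R [392. 186.]
dial [322.  94.]
drv [ 386. -251.]
```

>>> carry_out:
  plan:
    - [0,0,0.72,0,0.55,0,-1]
    - [0,0,0.72,0,0.55,0,-1]
    - [0,0,0.72,0,0.55,0,-1]
    - [0,0,0.72,0,0.55,0,-1]
    - [0,0,0.72,0,0.55,0,-1]
    - [0,0,0.72,0,0.55,0,-1]
    - [0,0,0.72,0,0.55,0,-1]
    - [0,0,0.72,0,0.55,0,-1]
    - [0,0,0.72,0,0.55,0,-1]
    - [0,0,0.72,0,0.55,0,-1]
    - [0,0,0.72,0,0.55,0,-1]
    - [0,0,0.72,0,0.55,0,-1]
    - [0,0,0.72,0,0.55,0,-1]

```text
time_s: 2.65
position: [0.4437, 0.1092, 0.4117]
tool_rot: [0.103, 0.995, 0.0, -0.0]
force: [1.1, 0.1, -0.2]
grip_width: 0.999
grasp_force: 0.0
```

Run:
```python
from h import *
c=cap('wrist','w2');o=arm.observe();print(o['position'],o['tool_rot'],c['T'].round(3))
w1=load('w1')
D={}
for n,P in dict(L=(.587,.06,.094),R=(.587,-.106,.094),dial=(.474,-.023,.105),drv=(.45,.261,.124)).items(): D[n]=proj(c,P);print(n,D[n].round(0))
def pc(c,P,h,s):
    u,v=np.clip(proj(c,P),[h,h],[560-h,420-h]).round().astype(int)
    print(u-h,v-h);return cv2.resize(c['color'][v-h:v+h,u-h:u+h,::-1],(s,s),interpolation=cv2.INTER_CUBIC)
print('row1: w2 drv, w2 L; row2 w2 dial, R')
im=np.vstack([np.hstack([pc(c,(.45,.261,.11),37,296),pc(c,(.587,.06,.09),37,296)]),np.hstack([pc(c,(.474,-.023,.1),37,296),pc(c,(.587,-.106,.09),37,296)])])
cv2.imwrite('pics/c3.png',im)
```

```text
[0.44370743 0.109361   0.41172409] [ 1.02254979e-01  9.94758221e-01  3.63942695e-05 -1.97412834e-05] [[ 0.204  0.938  0.281  0.368]
 [ 0.979 -0.195 -0.058  0.126]
 [ 0.     0.287 -0.958  0.544]
 [ 0.     0.     0.     1.   ]]
L [261. 274.]
R [140. 297.]
dial [174. 209.]
drv [411. 143.]
row1: w2 drv, w2 L; row2 w2 dial, R
370 105
224 236
138 171
104 259
```

View pics/c3.png

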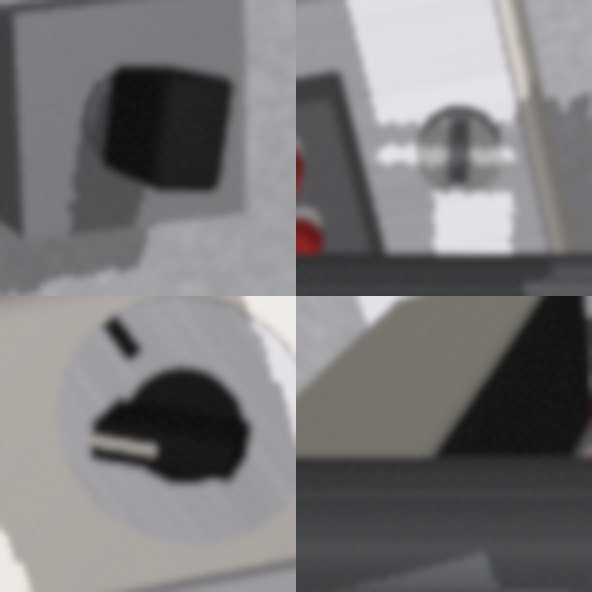

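```bash
cat > m.py <<'E'
from h import *
np.set_printoptions(precision=4,suppress=True)
w=load('w2');t=load('top');s=load('scene')
P=lambda u,v,o,k=4:(u/k+o[0]-.375,v/k+o[1]-.375)
ang=lambda a,b:np.degrees(np.arctan2(*(b-a)[1::-1]))
cs=[onz(w,*P(u,v,(370,105)),.124) for u,v in((168,68),(231,84),(218,190),(160,186))]
print('drv corners',np.array(cs)[:,:2],'centre',np.mean(cs,0),'long',ang(cs[0],cs[3]),ang(cs[1],cs[2]))
pc=np.mean([P(u,v,(370,105)) for u,v in((168,68),(231,84),(218,190),(160,186))],0)
print('tri',tri(w,pc,t,(181.1,268.4)),'depth',pt(w,*pc))
a,b=[onz(w,*P(u,v,(224,236)),.094) for u,v in((165,120),(162,182))]
print('L slot',a,b,'ang',ang(a,b)); pL=P(164,151,(224,236))
print(' c',onz(w,*pL,.094),'tri',tri(w,pL,t,P(86,223,(252,155),4.5)))
tL=[onz(t,*P(u,v,(252,155),4.5),.094) for u,v in((80,246),(92,200))];tR=[onz(t,*P(u,v,(252,155),4.5),.094) for u,v in((399,240),(411,193))]
print('top L',np.mean(tL,0),ang(*tL),'R',np.mean(tR,0),ang(*tR))
a,b=[onz(w,*P(u,v,(138,171)),.105) for u,v in((157,155),(92,145))];print('pointer',a,b,ang(a,b))
i1,i2=[onz(w,*P(u,v,(138,171)),.078) for u,v in((133,58),(111,25))];print('idx',i1,i2,ang(i1,i2))
# blocks: shaker edges / stand from top depth
for n,c in(('t',t),):
    v,u=np.mgrid[0:420,0:560];K=c['camera_matrix'];d=np.stack([(u-K[0,2])/K[0,0],(v-K[1,2])/K[1,1],np.ones(u.shape)],-1)*c['z_map'][...,None]
    W=d@c['T'][:3,:3].T+c['T'][:3,3]
    for nm,lo,hi in(('shaker',(.42,-.18,.06),(.70,.14,.092)),('stand',(.38,.19,.06),(.52,.33,.082))):
        m=np.all((W>lo)&(W<hi),-1);r=cv2.minAreaRect(W[m][:,:2].astype(np.float32)*1000);print(nm,m.sum(),r,np.median(W[m],0))
E
python3 m.py
```

```text
drv corners [[0.4266 0.2644]
 [0.4344 0.2808]
 [0.4627 0.2746]
 [0.4583 0.2589]] centre [0.4455 0.2697 0.124 ] long -9.833595299075139 -12.33837386922889
tri (array([0.4418, 0.2604, 0.1486]), np.float64(0.0027217064685917283)) depth [0.4452 0.2696 0.1244]
L slot [0.5757 0.0676 0.094 ] [0.5975 0.0619 0.094 ] ang -14.789560638060475
 c [0.5865 0.0649 0.094 ] tri (array([0.5902, 0.0621, 0.0848]), np.float64(0.0034117331452028))
top L [0.588  0.0605 0.094 ] -16.045619345890675 R [ 0.5865 -0.1044  0.094 ] -16.85553183421751
pointer [ 0.4755 -0.0199  0.105 ] [ 0.4684 -0.0384  0.105 ] -111.01283981921827
idx [ 0.4495 -0.0274  0.078 ] [ 0.4379 -0.0312  0.078 ] -162.10950324311702
shaker 7671 ((553.3170166015625, -21.76605224609375), (220.25267028808594, 260.0897216796875), 89.70398712158203) [ 0.523  -0.0184  0.0752]
stand 765 ((445.9049377441406, 267.20184326171875), (71.20951843261719, 69.97747802734375), 84.77694702148438) [0.4444 0.2615 0.0702]
```

>>> carry_out:
  plan:
    - [0,0,0.008,0.005,0.393,0,-1]
    - [0,0,0.008,0.005,0.393,0,-1]
    - [0,0,0.008,0.005,0.393,0,-1]
    - [0,0,0.008,0.005,0.393,0,-1]
    - [0,0,0.008,0.005,0.393,0,-1]
    - [0,0,0.008,0.005,0.393,-0.1,-0.5]
    - [0,0,0.008,0.005,0.393,-0.2,-0.5]
    - [0,0,0.008,0.005,0.393,-0.3,-0.5]
    - [0,0,0.008,0.005,0.393,-0.4,-0.5]
    - [0,0,0.008,0.005,0.393,-0.5,-0.5]
    - [0,0,0.008,0.005,0.393,-0.58,-0.5]
    - [0,0,0.008,0.005,0.393,-0.65,-0.5]
    - [0,0,0.008,0.005,0.393,-0.7,-0.5]
    - [0,0,0.008,0.005,0.393,-0.74,-0.5]
    - [0,0,0.008,0.005,0.393,-0.767,-0.5]
    - [0,0,0.008,0.005,0.393,-0.767,-0.5]
    - [0,0,0.008,0.005,0.393,-0.767,-0.5]
  force: 20

```text
time_s: 4.12
position: [0.4457, 0.2665, 0.1048]
tool_rot: [0.095, 0.995, -0.0, -0.0]
force: [0.1, 0.0, 0.2]
grip_width: 0.752
grasp_force: 0.0
```

Run:
```python
from h import *
w=cap('wrist','w3');s=cap('scene','s3');o=arm.observe();print(o['position'],o['grip_width'],o['force'])
print(proj(w,(.4455,.267,.124)),proj(s,(.4455,.267,.1)))
w1=load('w1')
def pc(c,P,h,z=296):
    u,v=np.clip(proj(c,P),[h,h],[560-h,420-h]).round().astype(int)
    print(u-h,v-h);return cv2.resize(c['color'][v-h:v+h,u-h:u+h,::-1],(z,z),interpolation=cv2.INTER_CUBIC)
im=np.vstack([np.hstack([cv2.resize(w['color'][...,::-1],(395,296)),pc(s,(.45,.262,.1),37)]),np.hstack([pc(w1,(.587,.06,.094),37),pc(w1,(.587,-.106,.094),37)])[:,:691] if 0 else np.hstack([np.hstack([pc(w1,(.587,.06,.094),37),pc(w1,(.587,-.106,.094),37)]),np.zeros((296,99,3),np.uint8)])])
cv2.imwrite('pics/c4.png',im)
```

```text
[0.4463371  0.26695083 0.1058648 ] 0.7492652377064443 [-0.5622234   0.34730749  1.09355985]
[274.09345803 326.83473876] [343.71729461 131.2700416 ]
306 96
403 6
355 149
```

View pics/c4.png

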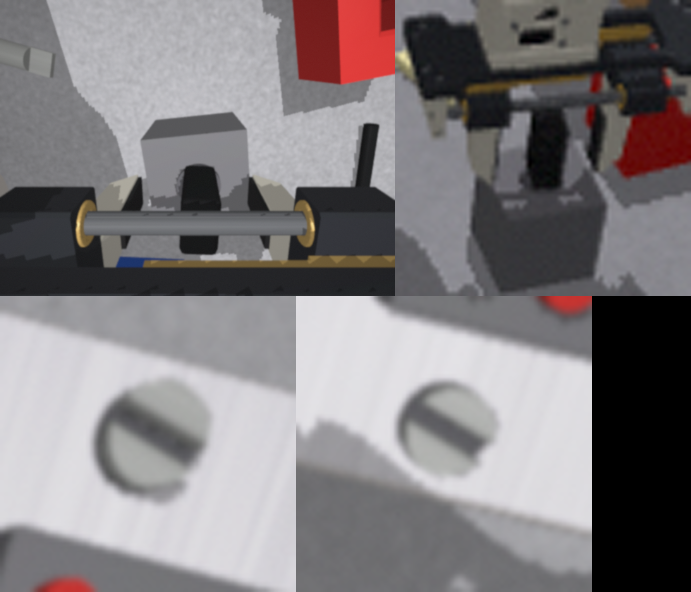

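Wrist view: the handle (200,210) is centred between the fingers in the grey stand. The scene crop agrees, and w1 shows both slots clearly. Closing now.

>>> carry_out:
  plan:
    - [0,0,0,0,0,0,1]
    - [0,0,0,0,0,0,1]
    - [0,0,0,0,0,0,1]
    - [0,0,0,0,0,0,1]
    - [0,0,0,0,0,0,1]
    - [0,0,0,0,0,0,1]
    - [0,0,0,0,0,0,1]
    - [0,0,0,0,0,0,1]
    - [0,0,0,0,0,0,1]
    - [0,0,0,0,0,0,1]
  force: 45

```text
time_s: 5.05
position: [0.4457, 0.267, 0.1049]
tool_rot: [0.095, 0.996, 0.0, -0.0]
force: [-0.6, 0.9, 1.2]
grip_width: 0.217
grasp_force: 45.0
```

Run:
```python
from h import *
from m import P,ang
w=load('w1')
print('----')
for n,o,a,b in(('L',(403,6),(118,112),(205,156)),('R',(355,149),(116,112),(189,151))):
    A,B=[onz(w,*P(*p,o),.094) for p in(a,b)];print(n,(A+B)/2,ang(A,B),np.linalg.norm(A-B))
o=arm.observe();print(o['position'],o['tool_rot'],o['force'],o['grip_width'],o['grasp_force'])
```

```text
drv corners [[0.4266 0.2644]
 [0.4344 0.2808]
 [0.4627 0.2746]
 [0.4583 0.2589]] centre [0.4455 0.2697 0.124 ] long -9.833595299075139 -12.33837386922889
tri (array([0.4418, 0.2604, 0.1486]), np.float64(0.0027217064685917283)) depth [0.4452 0.2696 0.1244]
L slot [0.5757 0.0676 0.094 ] [0.5975 0.0619 0.094 ] ang -14.789560638060475
 c [0.5865 0.0649 0.094 ] tri (array([0.5902, 0.0621, 0.0848]), np.float64(0.0034117331452028))
top L [0.588  0.0605 0.094 ] -16.045619345890675 R [ 0.5865 -0.1044  0.094 ] -16.85553183421751
pointer [ 0.4755 -0.0199  0.105 ] [ 0.4684 -0.0384  0.105 ] -111.01283981921827
idx [ 0.4495 -0.0274  0.078 ] [ 0.4379 -0.0312  0.078 ] -162.10950324311702
shaker 7671 ((553.3170166015625, -21.76605224609375), (220.25267028808594, 260.0897216796875), 89.70398712158203) [ 0.523  -0.0184  0.0752]
stand 765 ((445.9049377441406, 267.20184326171875), (71.20951843261719, 69.97747802734375), 84.77694702148438) [0.4444 0.2615 0.0702]
----
L [0.5891 0.0643 0.094 ] -10.227924332098288 0.027600581114390163
R [ 0.5867 -0.1007  0.094 ] -13.997435349471386 0.026287782120882786
[0.4457 0.267  0.1049] [ 0.0946  0.9955  0.0001 -0.    ] [-0.5548  0.8625  1.2213] 0.2169582049599091 44.999520778656006
```

>>> carry_out:
  plan:
    - [0,0,0,0,0,0.05,1]
    - [0,0,0,0,0,0.12,1]
    - [0,0,0,0,0,0.2,1]
    - [0,0,0,0,0,0.28,1]
    - [0,0,0,0,0,0.325,1]
    - [0,0,-0.035,0.356,-0.514,0.325,1]
    - [0,0,-0.035,0.356,-0.514,0.325,1]
    - [0,0,-0.035,0.356,-0.514,0.325,1]
    - [0,0,-0.035,0.356,-0.514,0.325,1]
    - [0,0,-0.035,0.356,-0.514,0.325,1]
    - [0,0,-0.035,0.356,-0.514,0.325,1]
    - [0,0,-0.035,0.356,-0.514,0.325,1]
    - [0,0,-0.035,0.356,-0.514,0.28,1]
    - [0,0,-0.035,0.356,-0.514,0.245,1]
    - [0,0,-0.035,0.356,-0.514,0.245,1]
    - [0,0,-0.035,0.356,-0.514,0.245,1]

```text
time_s: 6.38
position: [0.5875, 0.0615, 0.2022]
tool_rot: [0.122, 0.993, -0.0, -0.001]
force: [-0.4, -0.4, -1.1]
grip_width: 0.213
grasp_force: 45.0
```

Run:
```python
from h import *
w=cap('wrist','w4');s=cap('scene','s4');o=arm.observe();print(o['position'],o['tool_rot'],o['grip_width'],o['force'])
p=o['position'];tip=[p[0],p[1],p[2]-.097]
print('tip',tip,proj(w,tip),proj(s,tip),'L',proj(w,(.588,.0615,.094)),proj(s,(.588,.0615,.094)))
def pc(c,P,h,z=396):
    u,v=np.clip(proj(c,P),[h,h],[560-h,420-h]).round().astype(int)
    print(u-h,v-h);return cv2.resize(c['color'][v-h:v+h,u-h:u+h,::-1],(z,z),interpolation=cv2.INTER_CUBIC)
cv2.imwrite('pics/c5.png',np.hstack([pc(w,tip,45),pc(s,tip,33)]))
```

```text
[0.58837554 0.06163685 0.20378339] [1.21699518e-01 9.92566829e-01 6.35370112e-05 5.59396889e-04] 0.2134567975329295 [-0.00847266  0.75706054 -0.2558145 ]
tip [np.float64(0.5883755407784504), np.float64(0.0616368526624707), np.float64(0.10678339202272358)] [275.15580123 222.21663326] [289.96260159 185.1320305 ] L [274.89250644 215.56030639] [289.77079639 188.59220464]
230 177
257 152
```

View pics/c5.png

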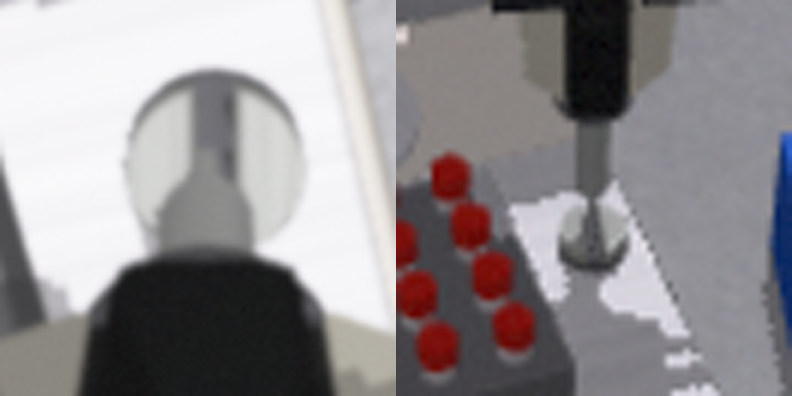

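Wrist crop: the driver sits on the column x≈206 and the slot (x≈215) about 1.5 mm to its right (+y), with the angle matching. In the scene crop the tip is over the head. I shift +1.5 mm in y and insert.

>>> carry_out:
  plan:
    - [0,0,0,0,0.004,0,1]
    - [0,0,0,0,0.004,-0.015,1]
    - [0,0,0,0,0.004,-0.025,1]
    - [0,0,0,0,0.004,-0.032,1]
    - [0,0,0,0,0.004,-0.04,1]
    - [0,0,0,0,0.004,-0.045,1]
    - [0,0,0,0,0.004,-0.045,1]
    - [0,0,0,0,0.004,-0.045,1]

```text
time_s: 7.15
position: [0.5881, 0.0629, 0.1848]
tool_rot: [0.122, 0.993, 0.0, -0.0]
force: [0.1, 0.6, -1.2]
grip_width: 0.215
grasp_force: 45.0
```

>>> carry_out:
  plan:
    - [0,0,-0.06,0,0,0,1]
    - [0,0,-0.12,0,0,0,1]
    - [0,0,-0.18,0,0,0,1]
    - [0,0,-0.24,0,0,0,1]
    - [0,0,-0.3,0,0,0,1]
    - [0,0,-0.36,0,0,0,1]
    - [0,0,-0.42,0,0,0,1]
    - [0,0,-0.48,0,0,0,1]
    - [0,0,-0.54,0,0,0,1]
    - [0,0,-0.6,0,0,0,1]
    - [0,0,-0.66,0,0,0,1]
    - [0,0,-0.72,0,0,0,1]
    - [0,0,-0.78,0,0,0,1]
    - [0,0,-0.84,0,0,0,1]
    - [0,0,-0.9,0,0,0,1]
    - [0,0,-0.9,0,0,0,1]
    - [0,0,-0.9,0,0,0,1]

```text
time_s: 8.57
position: [0.5886, 0.0631, 0.1852]
tool_rot: [0.736, 0.677, 0.001, 0.0]
force: [1.2, 1.3, -1.7]
grip_width: 0.215
grasp_force: 45.0
```

Run:
```python
from h import *
o=arm.observe();q=o['tool_rot'];print(o['position'],np.degrees(2*np.arctan2(q[1],q[0])),o['force'],o['ft_torque'],o['q'].round(2))
```

```text
[0.58863176 0.0631473  0.18521613] 85.15500319560155 [ 1.22723482  1.33503704 -1.71694636] [ 0.30359659 -0.6226115   0.04857446] [-0.02  0.52  1.43  0.    1.19  0.06]
```

>>> carry_out:
  plan:
    - [0,0,-0.03,0,0,0,1]
    - [0,0,-0.06,0,0,0,1]
    - [0,0,-0.09,0,0,0,1]
    - [0,0,-0.11,0,0,0,1]
    - [0,0,-0.12,0,0,0,1]
    - [0,0,-0.12,0,0,0,1]
    - [0,0,-0.12,0,0,0,1]

```text
time_s: 9.15
position: [0.5887, 0.0631, 0.1852]
tool_rot: [0.797, 0.604, 0.001, 0.0]
force: [4.4, 1.3, -2.3]
grip_width: 0.214
grasp_force: 45.0
```

Run:
```python
from h import *
o=arm.observe();q=o['tool_rot'];print(o['position'],np.degrees(2*np.arctan2(q[1],q[0])),o['force'],o['ft_torque'],o['grip_width'])
```

```text
[0.58865247 0.06310664 0.1851984 ] 74.30958753185361 [ 4.39300479  1.25126291 -2.26329543] [ 0.38748008 -0.98961238  0.0522751 ] 0.21362510874918916
```

>>> carry_out:
  plan:
    - [0,0,-0.02,0,0,0,1]
    - [0,0,-0.04,0,0,0,1]
    - [0,0,-0.04,0,0,0,1]
    - [0,0,-0.04,0,0,0,1]

```text
time_s: 9.48
position: [0.5886, 0.063, 0.1852]
tool_rot: [0.816, 0.579, 0.001, 0.0]
force: [5.0, 2.4, -1.7]
grip_width: 0.216
grasp_force: 45.0
```

Run:
```python
from h import *
o=arm.observe();q=o['tool_rot'];print(o['position'],np.degrees(2*np.arctan2(q[1],q[0])),o['force'],o['ft_torque'],o['grip_width'])
```

```text
[0.58864941 0.06304942 0.18520542] 70.70436952623828 [ 4.96960435  2.40799302 -1.71567115] [ 0.46401313 -1.22675401  0.02847408] 0.21634562009331634
```

>>> carry_out:
  plan:
    - [0,0,0.06,0,0,0,1]
    - [0,0,0.1,0,0,0,1]
    - [0,0,0.1,0,0,0.01,1]
    - [0,0,0.1,0,0,0.03,1]
    - [0,0,0.1,0,0,0.07,1]
    - [0,0,0.1,0,0,0.15,1]
    - [0,0,0.1,0,0,0.15,1]
    - [0,0,0.1,0,0,0.15,1]

```text
time_s: 10.15
position: [0.5881, 0.0627, 0.2472]
tool_rot: [0.768, 0.64, 0.001, 0.001]
force: [0.5, 0.1, -1.6]
grip_width: 0.216
grasp_force: 45.0
```

>>> carry_out:
  plan:
    - [0,0,0.07,-0.004,-0.04,0,1]
    - [0,0,0.14,-0.004,-0.08,0,1]
    - [0,0,0.21,-0.004,-0.12,0,1]
    - [0,0,0.28,-0.004,-0.16,0,1]
    - [0,0,0.35,-0.004,-0.2,0,1]
    - [0,0,0.42,-0.004,-0.24,0,1]
    - [0,0,0.49,-0.004,-0.28,0,1]
    - [0,0,0.56,-0.004,-0.32,0,1]
    - [0,0,0.63,-0.004,-0.36,0,1]
    - [0,0,0.7,-0.004,-0.415,0,1]
    - [0,0,0.77,-0.004,-0.415,0,1]
    - [0,0,0.84,-0.004,-0.415,0,1]
    - [0,0,0.91,-0.004,-0.415,-0.05,1]
    - [0,0,0.937,-0.004,-0.415,-0.105,1]
    - [0,0,0.937,-0.004,-0.415,-0.105,1]
    - [0,0,0.937,-0.004,-0.415,-0.105,1]

```text
time_s: 11.48
position: [0.5851, -0.1028, 0.2014]
tool_rot: [0.141, 0.99, 0.0, -0.003]
force: [0.4, -0.9, -1.1]
grip_width: 0.216
grasp_force: 45.0
```

Run:
```python
from h import *
w=cap('wrist','w5');s=cap('scene','s5');o=arm.observe();q=o['tool_rot'];print(o['position'],np.degrees(2*np.arctan2(q[1],q[0])),o['grip_width'],o['force'])
p=o['position'];tip=[p[0],p[1],p[2]-.097];L=(.5885,.063,.094)
def pc(c,P,h,z=396):
    u,v=np.clip(proj(c,P),[h,h],[560-h,420-h]).round().astype(int)
    print(u-h,v-h,proj(c,P));return cv2.resize(c['color'][v-h:v+h,u-h:u+h,::-1],(z,z),interpolation=cv2.INTER_CUBIC)
top=np.hstack([pc(w,tip,45),pc(w,L,40)]);bot=np.hstack([pc(s,L,20,200),pc(s,tip,20,200),np.zeros((200,392,3),np.uint8)])
cv2.imwrite('pics/c6.png',np.vstack([top,bot]))
```

```text
[ 0.58661514 -0.10313187  0.20371495] 163.8346121793952 0.21473383782527797 [-0.58038486 -0.84250716 -1.33417754]
230 179 [274.62262356 224.23364851]
480 112 [526.37584874 151.59721594]
270 169 [290.42645751 188.5876835 ]
203 182 [222.64876975 201.81344059]
```

View pics/c6.png

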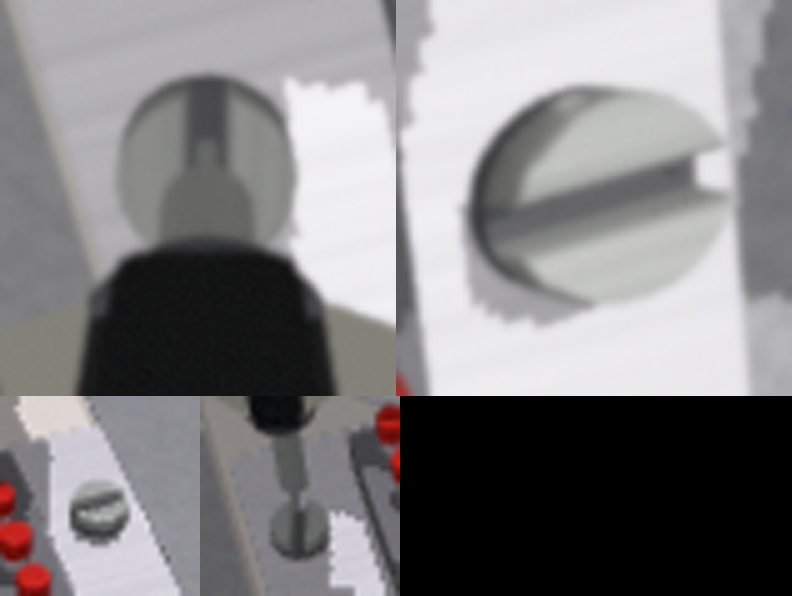

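Run:
```python
from h import *
w=load('w5')
for a,b,z in(((500,213),(690,158),.094),((530,240),(715,192),.094),((545,198),(722,143),.094)):
    A,B=[onz(w,(u-396)/4.95+480,v/4.95+112,z) for u,v in(a,b)];print(A,B,np.degrees(np.arctan2(*(B-A)[1::-1])))
```

```text
[0.58621431 0.04725011 0.094     ] [0.58587828 0.07138552 0.094     ] 90.7976574989577
[0.59081788 0.05056763 0.094     ] [0.59117517 0.07408096 0.094     ] 89.12946589226635
[0.58587828 0.05303061 0.094     ] [0.5850847  0.07547279 0.094     ] 92.02520150967177
```

>>> carry_out:
  plan:
    - [0,0,0,0,0,0,1]
    - [0,0,0,0,0,-0.015,1]
    - [0,0,0,0,0,-0.025,1]
    - [0,0,0,0,0,-0.032,1]
    - [0,0,0,0,0,-0.04,1]
    - [0,0,0,0,0,-0.045,1]
    - [0,0,0,0,0,-0.045,1]
    - [0,0,0,0,0,-0.045,1]

```text
time_s: 12.25
position: [0.5865, -0.103, 0.1848]
tool_rot: [0.14, 0.99, 0.0, -0.0]
force: [-0.4, -0.3, -0.6]
grip_width: 0.215
grasp_force: 45.0
```

The left slot now lies at about 90°, fully home. The blade is in the right slot with no contact force, so I turn it.

>>> carry_out:
  plan:
    - [0,0,-0.06,0,0,0,1]
    - [0,0,-0.12,0,0,0,1]
    - [0,0,-0.18,0,0,0,1]
    - [0,0,-0.24,0,0,0,1]
    - [0,0,-0.3,0,0,0,1]
    - [0,0,-0.36,0,0,0,1]
    - [0,0,-0.42,0,0,0,1]
    - [0,0,-0.48,0,0,0,1]
    - [0,0,-0.54,0,0,0,1]
    - [0,0,-0.6,0,0,0,1]
    - [0,0,-0.66,0,0,0,1]
    - [0,0,-0.72,0,0,0,1]
    - [0,0,-0.78,0,0,0,1]
    - [0,0,-0.84,0,0,0,1]
    - [0,0,-0.9,0,0,0,1]
    - [0,0,-0.9,0,0,0,1]
    - [0,0,-0.9,0,0,0,1]

```text
time_s: 13.67
position: [0.5874, -0.1026, 0.1852]
tool_rot: [0.748, 0.663, 0.001, 0.001]
force: [4.5, 3.2, -2.2]
grip_width: 0.217
grasp_force: 45.0
```

>>> carry_out:
  plan:
    - [0,0,-0.03,0,0,0,1]
    - [0,0,-0.06,0,0,0,1]
    - [0,0,-0.09,0,0,0,1]
    - [0,0,-0.12,0,0,0,1]
    - [0,0,-0.135,0,0,0,1]
    - [0,0,-0.135,0,0,0,1]
    - [0,0,-0.135,0,0,0,1]

```text
time_s: 14.25
position: [0.5876, -0.1027, 0.1853]
tool_rot: [0.814, 0.58, 0.001, 0.001]
force: [5.3, 2.9, -2.9]
grip_width: 0.216
grasp_force: 45.0
```

>>> carry_out:
  plan:
    - [0,0,0.06,0,0,0,1]
    - [0,0,0.1,0,0,0,1]
    - [0,0,0.1,0,0,0.01,1]
    - [0,0,0.1,0,0,0.03,1]
    - [0,0,0.1,0,0,0.07,1]
    - [0,0,0.1,0,0,0.15,1]
    - [0,0,0.1,0,0,0.15,1]
    - [0,0,0.1,0,0,0.15,1]

```text
time_s: 14.92
position: [0.5868, -0.1036, 0.2474]
tool_rot: [0.767, 0.641, 0.001, 0.002]
force: [0.7, -0.3, -1.0]
grip_width: 0.218
grasp_force: 45.0
```

>>> carry_out:
  plan:
    - [0,0,0.07,0,0,0.03,1]
    - [0,0,0.14,0,0.02,0.05,1]
    - [0,0,0.21,0,0.05,0.05,1]
    - [0,0,0.28,0,0.08,0.05,1]
    - [0,0,0.35,0,0.12,0.05,1]
    - [0,0,0.42,0,0.16,0.05,1]
    - [0,0,0.49,0,0.2,0.05,1]
    - [0,0,0.56,0,0.24,0.05,1]
    - [0,0,0.63,0,0.27,0.05,1]
    - [0,0,0.7,0,0.3,0.05,1]
    - [0,0,0.77,0,0.3,0.05,1]
    - [0,0,0.84,0,0.3,0.05,1]
    - [0,0,0.91,0,0.3,0.05,1]
    - [0,0,0.99,0,0.3,0.05,1]
    - [0,0,0.99,0,0.3,0.05,1]
    - [0,0,0.99,0,0.3,0.05,1]

```text
time_s: 16.25
position: [0.5859, 0.0168, 0.2642]
tool_rot: [0.099, 0.995, -0.0, -0.001]
force: [-0.2, 0.6, -1.4]
grip_width: 0.215
grasp_force: 45.0
```

Run:
```python
from h import *
w=cap('wrist','w6');o=arm.observe();p=o['position'];print(p)
print(proj(w,(.587,-.103,.094)),proj(w,(.5885,.063,.094)))
```

```text
[0.58604183 0.01681494 0.26434868]
[136.44690332 220.00809608] [330.75713806 184.21284584]
```

>>> carry_out:
  plan:
    - [0,0,0,-0.1,0.12,0,1]
    - [0,0,0,-0.2,0.25,0,1]
    - [0,0,0,-0.28,0.4,0,1]
    - [0,0,0,-0.352,0.55,0,1]
    - [0,0,0,-0.352,0.625,0,1]
    - [0,0,0,-0.352,0.625,0,1]
    - [0,0,0,-0.352,0.625,0,1]
    - [0,0,0,-0.352,0.625,-0.1,1]
    - [0,0,0,-0.352,0.625,-0.18,1]
    - [0,0,0,-0.352,0.625,-0.2,1]
    - [0,0,0,-0.352,0.625,-0.2,1]
    - [0,0,0,-0.352,0.625,-0.2,1]

```text
time_s: 17.3
position: [0.4463, 0.2667, 0.1858]
tool_rot: [0.098, 0.995, 0.0, 0.0]
force: [0.6, 0.5, -1.8]
grip_width: 0.215
grasp_force: 45.0
```

Run:
```python
from h import *
w6=load('w6');w=cap('wrist','w7');s=cap('scene','s7');o=arm.observe();p=o['position'];q=o['tool_rot'];print(p,np.degrees(2*np.arctan2(q[1],q[0])),o['force'])
tip=[p[0],p[1],p[2]-.097]
def pc(c,P,h,z=396):
    u,v=np.clip(proj(c,P),[h,h],[560-h,420-h]).round().astype(int)
    print(u-h,v-h,proj(c,P));return cv2.resize(c['color'][v-h:v+h,u-h:u+h,::-1],(z,z),interpolation=cv2.INTER_CUBIC)
cv2.imwrite('pics/c7.png',np.vstack([np.hstack([pc(w,tip,75,300),pc(s,tip,40,300)]),np.hstack([pc(w6,(.587,-.103,.094),40,300),pc(w6,(.5885,.063,.094),40,300)])]))
```

```text
[0.44707456 0.26691989 0.18687795] 168.77467176497169 [-0.57673724  0.64277812 -0.1958326 ]
200 146 [274.94460157 221.34135369]
304 95 [343.50306896 134.50639946]
96 180 [136.44690332 220.00809608]
291 144 [330.75713806 184.21284584]
```

View pics/c7.png

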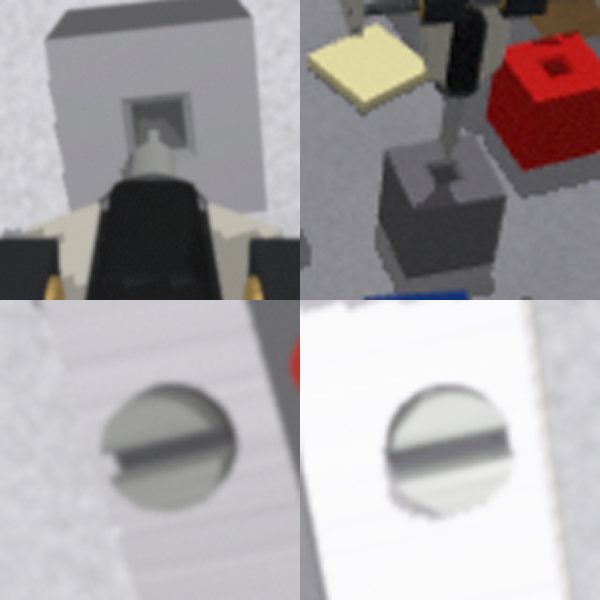

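Both slots now lie parallel across the plate (lower crops), so the screws are home. The driver axis (153) is about 1.5–2 mm left of the hole centre (159), so I shift +1.5 mm in y and go down.

>>> carry_out:
  plan:
    - [0,0,0,0,0.004,-0.02,1]
    - [0,0,0,0,0.004,-0.04,1]
    - [0,0,0,0,0.004,-0.06,1]
    - [0,0,0,0,0.004,-0.08,1]
    - [0,0,0,0,0.004,-0.1,1]
    - [0,0,0,0,0.004,-0.12,1]
    - [0,0,0,0,0.004,-0.14,1]
    - [0,0,0,0,0.004,-0.16,1]
    - [0,0,0,0,0.004,-0.18,1]
    - [0,0,0,0,0.004,-0.19,1]
    - [0,0,0,0,0.004,-0.198,1]
    - [0,0,0,0,0.004,-0.198,1]
    - [0,0,0,0,0.004,-0.198,1]

```text
time_s: 18.48
position: [0.4459, 0.2687, 0.1058]
tool_rot: [0.097, 0.995, 0.0, 0.0]
force: [-0.2, -0.6, -0.8]
grip_width: 0.219
grasp_force: 45.0
```

>>> carry_out:
  plan:
    - [0,0,0,0,0,0,-0.4]
    - [0,0,0,0,0,0,-0.4]
    - [0,0,0,0,0,0,-0.4]
    - [0,0,0,0,0,0,-0.4]
    - [0,0,0,0,0,0,-0.4]
    - [0,0,0,0,0,0,-0.4]
    - [0,0,0,0,0,0,-0.4]
    - [0,0,0,0,0,0.1,-0.4]
    - [0,0,0,0,0,0.2,-0.4]
    - [0,0,0,0,0,0.3,-0.4]
    - [0,0,0,0,0,0.4,-0.4]
    - [0,0,0,0,0,0.5,-0.4]
    - [0,0,0,0,0,0.6,-0.4]
    - [0,0,0,0,0,0.7,-0.4]
    - [0,0,0,0,0,0.7,-0.4]
    - [0,0,0,0,0,0.7,-0.4]

```text
time_s: 19.82
position: [0.4462, 0.2688, 0.388]
tool_rot: [0.097, 0.995, 0.001, 0.002]
force: [-1.0, 0.1, 0.0]
grip_width: 0.7
grasp_force: 0.0
```

Run:
```python
from h import *
w=cap('wrist','w8');t=cap('top','t8');s=cap('scene','s8');o=arm.observe();p=o['position'];q=o['tool_rot'];print(p,np.degrees(2*np.arctan2(q[1],q[0])),o['grip_width'])
for c,n in((w,'w'),(s,'s')):
    v,u=np.mgrid[0:420,0:560];K=c['camera_matrix'];d=np.stack([(u-K[0,2])/K[0,0],(v-K[1,2])/K[1,1],np.ones(u.shape)],-1)*c['z_map'][...,None]
    W=d@c['T'][:3,:3].T+c['T'][:3,3]
    m=np.all((W>(.41,.23,.09))&(W<(.49,.30,.14)),-1);
    if m.any():
        h=W[m];zt=np.percentile(h[:,2],95);tp=h[h[:,2]>zt-.004];print(n,m.sum(),'top z',zt,'c',(tp.min(0)+tp.max(0))/2,np.ptp(tp,0))
print('dial px',proj(w,(.475,-.0215,.105)))
```

```text
[0.4451879  0.26835327 0.38400322] 168.87500211193273 0.7010497057237297
w 600 top z 0.1241131821108341 c [0.44620526 0.26990347 0.12288267] [0.03364265 0.02332498 0.00550016]
s 149 top z 0.12396529461972353 c [0.44745574 0.26464831 0.1229007 ] [0.0308249  0.02078591 0.00566458]
dial px [ 36.98099543 236.07344971]
```

>>> carry_out:
  plan:
    - [0,0,-0.07,0.071,-0.06,0,-0.4]
    - [0,0,-0.14,0.071,-0.12,0,-0.4]
    - [0,0,-0.21,0.071,-0.18,0,-0.4]
    - [0,0,-0.28,0.071,-0.24,0,-0.4]
    - [0,0,-0.35,0.071,-0.3,0,-0.4]
    - [0,0,-0.42,0.071,-0.36,0,-0.4]
    - [0,0,-0.49,0.071,-0.42,0,-0.4]
    - [0,0,-0.56,0.071,-0.48,0,-0.4]
    - [0,0,-0.63,0.071,-0.54,0,-0.4]
    - [0,0,-0.7,0.071,-0.6,0,-0.4]
    - [0,0,-0.77,0.071,-0.66,0,-0.4]
    - [0,0,-0.84,0.071,-0.72,0,-0.4]
    - [0,0,-0.91,0.071,-0.72,-0.1,-0.4]
    - [0,0,-1,0.071,-0.72,-0.2,-0.4]
    - [0,0,-1,0.071,-0.72,-0.25,-0.4]
    - [0,0,-1,0.071,-0.72,-0.25,-0.4]
    - [0,0,-1,0.071,-0.72,-0.25,-0.4]

```text
time_s: 21.38
position: [0.4734, -0.0193, 0.2845]
tool_rot: [0.772, 0.636, -0.001, -0.002]
force: [0.3, -0.2, 0.2]
grip_width: 0.701
grasp_force: 0.0
```

```bash
cat > d.py <<'E'
from h import *
import sys
def rect(c,z,ctr,half,px=.00025):
    # orthographic rectified colour patch at height z; row -> -x, col -> -y (seen from above)
    n=int(2*half/px);i=(np.arange(n)-n/2)*px
    Y,X=np.meshgrid(-i,-i);Pw=np.stack([ctr[0]+X,ctr[1]+Y,np.full(X.shape,z)],-1).reshape(-1,3)
    T=c['T'];q=((Pw-T[:3,3])@T[:3,:3])@c['camera_matrix'].T;uv=(q[:,:2]/q[:,2:]).astype(np.float32).reshape(n,n,2)
    return cv2.remap(c['color'],uv[...,0],uv[...,1],cv2.INTER_LINEAR)[...,::-1]
if __name__=='__main__':
    n=sys.argv[1];w=cap('wrist',n);o=arm.observe();p=o['position'];q=o['tool_rot'];print(p,np.degrees(2*np.arctan2(q[1],q[0])),o['grip_width'])
    im=[rect(w,z,(.4747,-.0200),.048) for z in(.078,.105)]
    cv2.imwrite('pics/%s_r.png'%n,np.hstack(im))
    for I,z in zip(im,(.078,.105)):
        g=I.max(2).astype(int);N=len(g);r,cc=np.mgrid[0:N,0:N];x=-(r-N/2)*.25;y=-(cc-N/2)*.25;R=np.hypot(x,y);A=np.degrees(np.arctan2(y,x))
        if z<.1:
            m=((g<70)&(R>29)).astype(np.uint8);k,l,st,ce=cv2.connectedComponentsWithStats(m)
            for j in range(1,k):
                if st[j,4]>150: X=np.c_[x[l==j],y[l==j]];print('idx cand',X.mean(0),np.ptp(X,0),st[j,4],'ang',np.degrees(np.arctan2(*X.mean(0)[::-1])))
        else:
            m=((I.min(2)>110)&(R<22)).astype(np.uint8);k,l,st,ce=cv2.connectedComponentsWithStats(m)
            for j in range(1,k):
                if st[j,4]>80:
                    X=np.c_[x[l==j],y[l==j]].astype(np.float32);vx,vy,_,_=cv2.fitLine(X,cv2.DIST_L2,0,.01,.01).ravel();print('line cand',X.mean(0),np.ptp(X,0),st[j,4],'ang',np.degrees(np.arctan2(vy,vx)))
E
python3 d.py w9
```

```text
[ 0.47433568 -0.01943416  0.28606941] 78.94482658432013 0.6990086162188398
idx cand [-31.7126938  -10.31443798] [9.   5.75] 516 ang -161.98307282376058
line cand [-2.1084926 -7.3211565] [43.5 41. ] 9314 ang -18.617039
```

Run:
```python
from h import *
from d import rect
for n in('w9','w2'):
    w=load(n);I=rect(w,.105,(.4747,-.0200),.048).astype(int);g=I.min(2)
    N=len(g);r,cc=np.mgrid[0:N,0:N];x=-(r-N/2)*.25;y=-(cc-N/2)*.25
    if n=='w9': print(g[64:320:12,64:320:12])
    m=((g<55)&(np.hypot(x,y)<40)).astype(np.uint8);k,l,st,ce=cv2.connectedComponentsWithStats(m);j=1+np.argmax(st[1:,4])
    X=np.c_[x[l==j],y[l==j]].astype(np.float32);print(n,'dark',X.mean(0),np.ptp(X,0),len(X),cv2.minAreaRect(X))
```

```text
[[232 235 237 232 234 234 237 237 214 173 172 175 174 174 176 173 177 174
  175 175 175 174]
 [240 238 237 234 234 234 236 238 216 171 171 176 171 176 176 173 175 177
  174 174 175 174]
 [239 239 235 236 231 193 231 236 234 205 214 206 178 177 175 175 174 178
  175 175 175 176]
 [237 240 235 234 189 168 168 193 224 233 235 236 239 216 221 185 173 177
  174 175 175 176]
 [236 240 238 223 168 167 155 134 127 139 185 220 238 238 239 185 175 176
  176 175 176 176]
 [236 239 239 219 162  90  38  28  30  29  33  78 169 218 237 192 176 174
  178 174 175 175]
 [238 236 238  86  38  32  26  28  28  28  29  29  48 154 177 177 176 175
  178 175 176 175]
 [239 236 198  24  33  39  38  35  29  26  28  28  28  64 167 176 177 176
  176 178 175 175]
 [228 236 128  22  41  43  40  39  40  37  33  28  27  31 145 175 176 177
  175 179 174 176]
 [172 172  52  31  44  43  43  41  40  39  38  39  35  29 108 170 176 177
  175 177 177 176]
 [168 172 138  26  31  41  43  43  41  40  40 129  94  47  39  66 129 169
  177 176 179 177]
 [168 170 153  33  26  27  27  37  41  43  43 172 233 223 146  54  31  72
  1
[... 551 characters left out ...]
178
  174 177 177 177]
 [172 166 167 166 172 170 173 172 169 169 135  36 126 174 171 170 172 178
  177 177 177 177]
 [172 166 167 168 170 173 170 173 171 168 161  47  69 172 171 170 172 177
  177 177 178 178]
 [175 170 167 168 167 173 169 173 172 168 167  86  35 157 174 173 177 177
  177 178 178 178]
 [175 176 174 168 167 173 172 171 173 170 168 143  33 120 178 177 176 178
  178 178 178 178]]
w9 dark [2.429051  7.4331036] [32.5 44.5] 14003 ((2.9720468521118164, 3.9292354583740234), (32.70676040649414, 43.15827941894531), 8.343891143798828)
w2 dark [-5.1575546 10.099017 ] [34.25 43.5 ] 15520 ((-4.614142417907715, 9.760089874267578), (39.100894927978516, 35.52531051635742), 34.755916595458984)
```

View pics/w9_r.png

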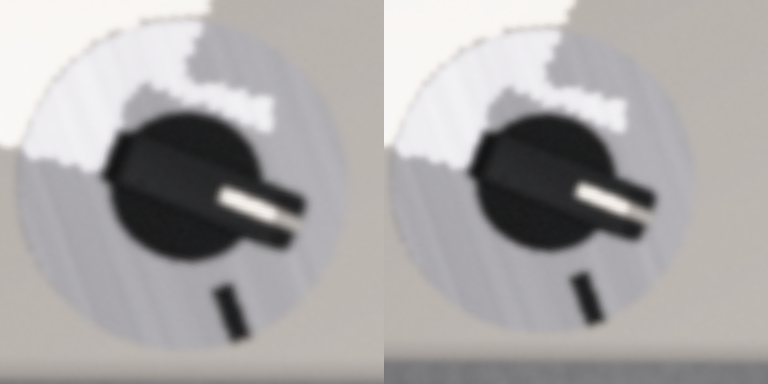

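Rectified view: on the right the white line runs (576,190)→(650,218), so the pointer is at −110.4°. On the left, from the collar centre (183,185) to the bar middle (231,314), the index is at −159.5°. That means a 49° clockwise turn. I descend on the knob and close gently.

>>> carry_out:
  plan:
    - [0,0,-0.05,0.003,0.001,-0.05,-0.4]
    - [0,0,-0.103,0.003,0.001,-0.12,-0.4]
    - [0,0,-0.103,0.003,0.001,-0.2,-0.4]
    - [0,0,-0.103,0.003,0.001,-0.28,-0.4]
    - [0,0,-0.103,0.003,0.001,-0.35,-0.4]
    - [0,0,-0.103,0.003,0.001,-0.4,-0.4]
    - [0,0,-0.103,0.003,0.001,-0.44,-0.4]
    - [0,0,-0.103,0.003,0.001,-0.455,-0.4]
    - [0,0,-0.103,0.003,0.001,-0.455,-0.4]
    - [0,0,-0.103,0.003,0.001,-0.455,1]
    - [0,0,-0.103,0.003,0.001,-0.455,1]
    - [0,0,-0.103,0.003,0.001,-0.455,1]
    - [0,0,-0.103,0.003,0.001,-0.455,1]
    - [0,0,-0.103,0.003,0.001,-0.455,1]
    - [0,0,-0.103,0.003,0.001,-0.455,1]
    - [0,0,-0.103,0.003,0.001,-0.455,1]
    - [0,0,-0.103,0.003,0.001,-0.455,1]
    - [0,0,-0.103,0.003,0.001,-0.455,1]
  force: 10

```text
time_s: 22.93
position: [0.476, -0.0191, 0.1052]
tool_rot: [0.821, 0.571, 0.001, 0.001]
force: [-2.0, 0.3, 11.1]
grip_width: 0.158
grasp_force: 13.1
```

>>> carry_out:
  plan:
    - [0,0,0,0,0,0.005,1]
    - [0,0,-0.05,0,0,0.005,1]
    - [0,0,-0.1,0,0,0.005,1]
    - [0,0,-0.15,0,0,0.005,1]
    - [0,0,-0.2,0,0,0.005,1]
    - [0,0,-0.25,0,0,0.005,1]
    - [0,0,-0.3,0,0,0.005,1]
    - [0,0,-0.35,0,0,0.005,1]
    - [0,0,-0.4,0,0,0.005,1]
    - [0,0,-0.45,0,0,0.005,1]
    - [0,0,-0.5,0,0,0.005,1]
    - [0,0,-0.53,0,0,0.005,1]
    - [0,0,-0.546,0,0,0.005,1]
    - [0,0,-0.546,0,0,0.005,1]
    - [0,0,-0.546,0,0,0.005,1]
    - [0,0,-0.546,0,0,0.005,1]

```text
time_s: 24.27
position: [0.4764, -0.0196, 0.1059]
tool_rot: [0.984, 0.178, 0.001, 0.001]
force: [5.2, -2.3, -4.0]
grip_width: 0.154
grasp_force: 10.0
```

>>> carry_out:
  plan:
    - [0,0,0,0,0,0,-0.4]
    - [0,0,0,0,0,0,-0.4]
    - [0,0,0,0,0,0,-0.4]
    - [0,0,0,0,0,0,-0.4]
    - [0,0,0,0,0,0,-0.4]
    - [0,0,0,0,0,0,-0.4]
    - [0,0,0,0,0,0.05,-0.4]
    - [0,0,0,0,0,0.13,-0.4]
    - [0,0,0,0,0,0.22,-0.4]
    - [0,0,0,0,0,0.31,-0.4]
    - [0,0,0,0,0,0.4,-0.4]
    - [0,0,0,0,0,0.45,-0.4]
    - [0,0,0,0,0,0.45,-0.4]
    - [0,0,0,0,0,0.45,-0.4]
    - [0,0,0,0,0,0.45,-0.4]

```text
time_s: 25.52
position: [0.4747, -0.0189, 0.2848]
tool_rot: [0.984, 0.178, -0.001, -0.0]
force: [-0.1, 0.4, 0.0]
grip_width: 0.7
grasp_force: 0.0
```

Run:
```python
from h import *
from d import rect
w=cap('wrist','w10');cap('scene','s10');o=arm.observe();q=o['tool_rot'];print(o['position'],np.degrees(2*np.arctan2(q[1],q[0])),o['grip_width'],o['force'],proj(w,(.4755,-.019,.105)))
c0=(.4762,-.0185)
def comps(I,m,tag,mn,mx):
    N=len(m);r,cc=np.mgrid[0:N,0:N];x=-(r-N/2)*.25;y=-(cc-N/2)*.25
    m=m&(np.hypot(x,y)<46);k,l,st,ce=cv2.connectedComponentsWithStats(m.astype(np.uint8))
    for j in range(1,k):
        if mn<st[j,4]<mx:
            X=np.c_[x[l==j],y[l==j]].astype(np.float32);v=cv2.fitLine(X,cv2.DIST_L2,0,.01,.01).ravel()
            print(tag,X.mean(0),np.ptp(X,0),st[j,4],'axis',np.degrees(np.arctan2(v[1],v[0])),'pos',np.degrees(np.arctan2(*X.mean(0)[::-1])))
for n in('w9','w10'):
    w=load(n);A=rect(w,.078,c0,.048);B=rect(w,.105,c0,.048);print(n)
    comps(A,A.max(2)<95,'dark78',300,40000)
    d=cv2.dilate((B.max(2)<60).astype(np.uint8),np.ones((9,9)));comps(B,(B.min(2)>140)&(cv2.blur((B.max(2)<75).astype(np.float32),(81,81))>.3),'bright105',60,2500)
```

```text
[ 0.47460726 -0.01891208  0.28426154] 20.46491751496861 0.6990388771365131 [ 0.1039762  -0.24898313  0.82137299] [278.1424427  188.75289905]
w9
dark78 [-0.37453344 -0.96028847] [36.75 50.  ] 18754 axis 69.74137 pos -111.30686
dark78 [-31.568111 -11.2125  ] [13.25  8.  ] 980 axis 20.129597 pos -160.44576
bright105 [-3.2451515 -8.205152 ] [ 7.5  13.25] 825 axis 68.23959 pos -111.57887
w10
dark78 [-0.69140875 -0.6663821 ] [50.25 37.25] 18740 axis 19.396507 pos -136.05594
dark78 [-33.845757 -12.67783 ] [7.75 5.75] 530 axis 23.344658 pos -159.46521
bright105 [8.492172  2.4537475] [41.   39.25] 2108 axis 87.59476 pos 16.11624
bright105 [-8.259457 -3.302896] [14.25  7.25] 846 axis 19.43424 pos -158.20387
```

The pointer is at −160.6° and the index at about −160°. One last numeric check of the right screw before handing in.

Run:
```python
from h import *
w=load('w6')
for a,b,o in(((115,168),(230,137),(96,180)),((85,163),(208,137),(291,144))):
    A,B=[onz(w,u/3.75+o[0],v/3.75+o[1],.094) for u,v in(a,b)];d=B-A;print((A+B)/2,np.degrees(np.arctan2(d[1],d[0])))
```

```text
[ 0.58848773 -0.09861277  0.094     ] 94.1557588746589
[0.58821216 0.06243436 0.094     ] 91.03618010683235
```

Run:
```python
from h import *
from d import rect
for n in('w6','w8','w9','w10','s10'):
    w=load(n)
    for nm,c0 in(('L',(.5884,.063)),('R',(.587,-.103))):
        u,v=proj(w,(*c0,.094))
        if not(15<u<545 and 15<v<405): continue
        I=cv2.GaussianBlur(rect(w,.094,c0,.016),(0,0),2).max(2).astype(float);N=len(I);r,cc=np.mgrid[0:N,0:N];x=-(r-N/2)*.25;y=-(cc-N/2)*.25
        k=np.hypot(x,y)<10;m=k&(I<np.percentile(I[k],25));X=np.c_[x[m],y[m]].astype(np.float32)
        f=cv2.fitLine(X,cv2.DIST_HUBER,0,.01,.01).ravel();e=np.linalg.eigvalsh(np.cov(X.T))
        print(n,nm,(u.round(),v.round()),'ang',np.degrees(np.arctan2(f[1],f[0])).round(1)%180,'elong',(e[1]/e[0]).round(1))
```

```text
w6 L (np.float64(331.0), np.float64(184.0)) ang 90.8 elong 25.8
w6 R (np.float64(136.0), np.float64(220.0)) ang 92.3 elong 16.1
w8 L (np.float64(138.0), np.float64(302.0)) ang 82.5 elong 8.5
w9 L (np.float64(398.0), np.float64(63.0)) ang 90.3 elong 25.4
w9 R (np.float64(415.0), np.float64(251.0)) ang 92.3 elong 12.9
w10 L (np.float64(230.0), np.float64(17.0)) ang 90.1 elong 27.8
w10 R (np.float64(422.0), np.float64(97.0)) ang 92.6 elong 17.9
s10 L (np.float64(290.0), np.float64(189.0)) ang 91.3 elong 8.8
s10 R (np.float64(223.0), np.float64(205.0)) ang 92.4 elong 11.8
```

```bash
python3 -c "
from station import order
print(order.close_job())"
```

```text
the job is handed in; nothing more can be done
None
```

The job is handed in with no verdict shown: by camera the left screw is home and the right about 2° short (limit 10°), the driver is fully down in its stand, and the dial pointer is about 1° off the index bar.

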